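# Wedge the spice cupboard's drifting door shut

## Task

The door of the little spice cupboard on the worktop keeps drifting ajar, so jam it shut with the wooden wedge. Take the wedge, slide its thin end straight in under the door's lower edge, in the half away from the hinges, press the door home with it, and go on tapping it in with short pushes until it jams tight, firmly but without forcing it; then let go, leaving the door shut and the wedge tight in place. Do not disturb the other things on the worktop.

Things in the scene. Friction and masses are not known exactly. Their poses are not given: they have to be found in the camera images.
- cupboard: Small light-wood cupboard, 280 wide, 160 deep, 231 mm tall, sage-green door facing -x, fixed on the worktop on feet; floor 18 mm up. Origin: centre of its footprint, at worktop height; x points into the cupboard, y to the left as seen from the front. Shut, the door's front face is at x = -98, from y = +139 (hinges, axis at x -89, y +144) to y = -137 (free edge).
- door_corner (a point): Fixed point on the worktop straight below the free lower front corner of the shut door; axes as the cupboard's. The door is 18 thick, 199 tall, with a flat pull 11 mm proud at the top. Hinges are worn: its lower edge hangs 7 to 16 mm above the worktop, differently each time, steady while you work. No foot within 115 mm behind this front.
- cupboard_door (a joint): Angle of the cupboard's door about its upright hinge: 0 is shut (a firm stop), positive is open towards the robot. It rests ajar at 0.1 to 0.2 rad and springs back there when pushed shut and let go; less than 1 N at the free edge shuts it.
- wedge: Dark wooden wedge lying flat on its base: 170 long, 36 wide, 4 high at the thin end, rising evenly to 31 at the butt, about 110 g; a black ribbed rubber sleeve, 37 wide, covers the last 40 mm. Origin: centre of its base; x points along it to the thin end (+85; butt at -85). Grip it across the sleeve's middle, 65 mm behind the origin, so that the gripper stays clear of the door.
- wedge_butt (a point): Middle of the wedge's butt face, 16 mm above its base. The jam is springy: with the door shut, the push needed rises by a few newtons per millimetre. A push of 9 to 14 N leaves it properly jammed, and friction keeps it there (under 6 N is too loose); over 20 N between wedge and door would spring the hinges. Bearing down on it only makes it rub on the worktop.
- wedge_tip (a point): Middle of the wedge's thin end, at the base.
- pantry_post (a point): Near edge of the pantry door's white frame, right of the worktop: a post from floor to ceiling, at worktop height here. Draw the arm in before swinging past it. Wall cabinets hang from 470 mm above the back of the worktop, over the cupboard: leave by drawing back, not by rising high.
- pepper_mill: Dark wooden pepper mill, 55 mm across, 168 mm tall; bystander, origin at the centre of its underside.
- honey_jar: Small glass jar with a red lid, 56 mm across, 75 mm tall; bystander, origin at the centre of its underside.
- coaster_1: Round wooden coaster, 86 mm across, 8 mm thick, left of the wedge; bystander, origin at the centre of its underside.
- pinch_bowl: Small black bowl with sugar cubes, 68 mm across, 31 mm tall, standing on the coaster; bystander, origin at the centre of its underside.

How it is judged:
On the way, in this order (a step that is already met when the one before it is completed fails the run):
1. the wedge's thin end is under the free half of the door's lower edge (x of wedge_tip in the frame of cupboard above -0.098 m and height (world z) of wedge_tip below 0.01 m and y of wedge_tip in the frame of cupboard between -0.137 and 0 m).
2. the wedge is driven tight under the shut door (value of joint cupboard_door below 0.02 rad and contact force between wedge and cupboard above 4 N), for 0.2 s.
At the end, for the whole second after the job is handed in: The door is shut (under 0.02 rad); the wedge lies still and flat, its thin end at least 10 mm behind the front face of the door's free half and within 0.3 rad of square to the door, and is jammed: it presses on the door with more than 4 N after it has been let go (all of step 2 and y of wedge_tip in the frame of cupboard between -0.137 and 0 m and x of wedge_tip in the frame of cupboard above -0.088 m and angle between the x axis of wedge and the x axis of cupboard, either way round below 0.3 rad and angle between wedge's own z axis and vertical below 0.1 rad and linear speed of wedge below 0.01 m/s); the robot touches nothing.
It fails at once if the wedge is forced: more than 20 N between wedge and cupboard (contact force between wedge and cupboard above 20 N).
It fails at once if the robot itself presses on the cupboard or its door with more than 15 N (contact force between any of the fingers, the arm and cupboard above 15 N).
It fails at once if a bystander is moved by more than 20 mm (distance of any of pepper_mill, honey_jar, coaster_1, pinch_bowl from where it was at the start of the episode above 0.02 m).
It also fails if it takes over 53 s, if anything falls off the work surface, if the arm or the gripper's body presses on something with over 40 N, if the wrist force passes 120 N, or if a joint passes its speed limit or range.

## Robot

A 6-joint arm with a two-finger parallel gripper is mounted at the origin on a cart in front of the work surface, level with it; the furniture and walls round the work are solid. World frame = base frame: x ahead of the robot, y to its left, z up, the work surface at z = 0. Lengths are in m, angles in rad, forces in N, time in s.
With the tool pointing down it reaches from about 0.325 to 0.9 m from the base axis. Payload 6.1 kg.
Tool frame: the origin (TCP) lies on the centre line of the jaws, within the pads' length; the fingertips stand 19 mm ahead of it and the grasp point (between the pads) is the TCP (arm.tip_reach is the z of the fingertips in the tool frame, in m); z points along the fingers, y is the line along which they close (so a half turn about z gives the same grasp; the last joint's range is limited). The gripper opens to 85 mm and grips with 20 to 120 N. Pads are 22 mm wide; open, the fingers measure 114 mm over their backs; the gripper's body (76 mm by 85 mm) begins 54 mm behind the grasp point. The pads swing forward as they close: fully open they stand 13 mm farther back than shut.
Start: joints at [1.157, 0.22, 1.526, -0, 1.395, -0.126], TCP at [0.177, 0.599, 0.227] pointing down, gripper open.
Joint ranges: [-2.98, 2.98], [-0.91, 2.08], [0.09, 2.57], [-1.24, 4.39], [0.2, 2.65], [-2.68, 2.68]. Speed limits (rad/s): [2.57, 2.57, 3.01, 3.14, 3.14, 3.14].

## Interface

Orientations are given as a 3x3 rotation matrix whose columns are the frame's x, y, z axes.
In Python, from plant import arm gives the robot as it stands. The module is installed in compiled form; this text tells all that it offers.
- The arm moves only by the shell command python3 -m pendant 'ROWS'. ROWS is a JSON object whose one key "plan" holds a list of rows, each a list of 3 entries, a list of its own where there are three numbers: the shift along the tool's x, y, z in mm, then the turn about the tool's z in rad, then the finger opening in mm, from 0 to 85.4. In form: {"plan": [[[tx, ty, tz], yaw, grip], ...]}. A call has 1 to 12 rows; each row shifts and turns the commanded pose from where the row before left it, along the tool's axes as they then stand; what a row does not reach is not made up. A row lasts 1/10 s, in which the tool goes at most 50 mm and 8.59 degrees, less where a joint would pass 70% of its speed; a pose out of reach is approached as far as the arm can. A call with a gripper value outside its range is refused whole. The fingers move at their own pace and stop on an object; the grip force is fixed at half the most. Time passes only in rows, so rows that do not move let the fingers close. It gives the time, the measured TCP pose, the force, the opening and the grip force at its end, in the units of the state.
- arm.get_state(): the state, without advancing time (a new reading comes with each control period).
- arm.grab_frame(name): name is "scene" or "side" or "wrist"; returns a dict with "img" (480x640x3 uint8, red, green, blue), "intrinsics" (3x3 intrinsics, pixels), "position" and "attitude" of the camera in the world. Camera axes: x right, y up, looking along -z (the intrinsics and any distortion apply to the point x, -y, -z); pixel columns grow to the right and rows downward; lengths in m; the calibration is good to about 2 mm. The wrist camera is an equidistant fisheye: a pixel r from the principal point sees the ray r / f radians off the axis. A picture is of the moment at which its call begins. There is no depth.
- arm.sign_off(): hands the job in; it is judged then, once.
Trained networks look in the newest picture that a camera, given by its name, has taken for a name from the list of things; names that differ only in an ending like _2 or _b are one class to them, and where a whole thing is asked for, a point or a joint stands for the part that bears it (a point fixed in the world has none). Each returns a list of dicts, best first, with "score" (0 to 1); they miss things now and then, are a little off and sometimes report something else, mostly with a low value. They report only what shows in the picture. A call takes as long as a camera call.
- arm.recognise(camera, thing): "box" ([left, top, width, height] in pixels, round what is visible of it).
- arm.masks_of(camera, thing): "region" (480x640 bool, what is visible of it) and "box" ([left, top, width, height] in pixels, round what is visible of it).
- arm.tip_of(camera, thing): "pixel" ([row, column] in pixels: a listed point, or the origin of a listed thing).
The state is a dict: "time": time; "joints": joint angles; "joint_velocities": joint speeds; "joint_torque": joint torques, N m; "ee_pos": TCP position; "eef_rot": TCP orientation; "contact_force": force on the tool from outside, world axes, zero at the start; "torque": the same for the moment, N m; "width": finger opening in m; "grip_force": force on a finger pad.
Only numpy, scipy, OpenCV 4.12 (cv2) and the standard library are available. Lean on these libraries where they do the work, as an engineer would, in place of code of your own. Each camera call takes 0.05 s, during which the arm holds its last target. There are 200 camera calls.

## Working session

There is one attempt and no reset: what is moved stays moved. The work goes in short steps, Python scripts to look and compute and a shell command to move; the robot and the scene stay as the last step left them, time stands still between calls to the robot, and variables do not carry over. Pictures are saved under pics/ and viewed, at most 10 in all, crops included, and the job is handed in when it is done.

```bash
mkdir -p pics; cat > h.py <<'E'
import numpy as np, cv2
from plant import arm
def ray(f,px):
    K=np.array(f["intrinsics"]);r,c=px
    x=(c-K[0,2])/K[0,0];y=(r-K[1,2])/K[1,1]
    d=np.array([x,-y,-1.])
    return np.array(f["attitude"])@d, np.array(f["position"])
def onz(f,px,z):
    d,p=ray(f,px); return p+d*(z-p[2])/d[2]
def tri(obs):
    A=np.zeros((3,3));b=np.zeros(3)
    for f,px in obs:
        d,p=ray(f,px);d=d/np.linalg.norm(d);M=np.eye(3)-np.outer(d,d);A+=M;b+=M@p
    return np.linalg.solve(A,b)
E
python3 - <<'E'
from h import *
np.set_printoptions(precision=4,suppress=True)
F={}
for c in("scene","side"):
    f=arm.grab_frame(c);F[c]=f;cv2.imwrite(f"pics/{c}0.png",f["img"][:,:,::-1])
    print(c,f["position"])
for t,z in [("cupboard",0),("door_corner",0),("wedge",0),("wedge_butt",.016),("wedge_tip",0),("pantry_post",0),("pepper_mill",0),("honey_jar",0),("coaster_1",0),("pinch_bowl",.008)]:
    o=[]
    for c in F:
        r=arm.tip_of(c,t)
        for q in r[:2]: print(t,c,round(q["score"],2),np.round(q["pixel"],1),onz(F[c],q["pixel"],z))
        if r:o.append((F[c],r[0]["pixel"]))
    if len(o)==2: print("   tri",tri(o))
print(arm.get_state()["time"])
E
```

```text
scene [-0.1623 -0.1815  0.7078]
side [-0.7958 -0.1282  0.6347]
cupboard scene 0.59 [204.7 317.9] [0.6729 0.2735 0.    ]
door_corner side 0.33 [267.6 186.1] [0.4292 0.4796 0.    ]
wedge scene 0.64 [276.8 293.5] [0.4143 0.1937 0.    ]
wedge_butt scene 0.86 [285.8 255.4] [0.3403 0.2421 0.016 ]
wedge_tip scene 0.71 [268.  328.8] [0.4758 0.1381 0.    ]
pantry_post side 0.82 [308.7 475.9] [ 0.4035 -0.2284  0.    ]
pepper_mill scene 0.98 [231.2 196.3] [0.4336 0.4837 0.    ]
pepper_mill scene 0.26 [278.6 291.5] [0.4075 0.1947 0.    ]
pepper_mill side 0.78 [264.  188.6] [0.4506 0.4826 0.    ]
   tri [0.4198 0.4679 0.016 ]
honey_jar scene 0.73 [212.4 200.2] [0.4973 0.5246 0.    ]
honey_jar side 0.62 [254.9 180.5] [0.4971 0.5265 0.    ]
   tri [ 0.4992  0.5271 -0.0015]
coaster_1 scene 0.8 [250.  198.5] [0.3826 0.4341 0.    ]
coaster_1 scene 0.31 [284.3 255.2] [ 0.3553  0.2548 -0.    ]
coaster_1 side 0.59 [278.7 195.3] [ 0.3774  0.432  -0.    ]
   tri [ 0.3851  0.4362 -0.0037]
pinch_bowl scene 0.95 [253.  197.7] [0.3676 0.422  0.008 ]
pinch_bowl side 0.58 [272.9 194.8] [0.3916 0.4391 0.008 ]
   tri [0.3612 0.4197 0.0202]
1.1
```

View pics/scene0.png

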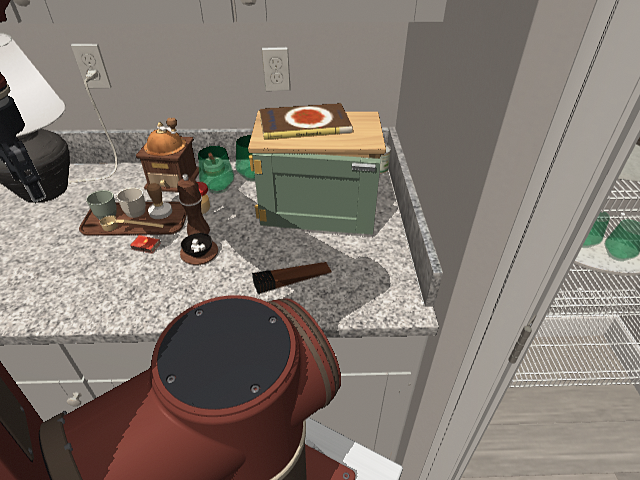

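View pics/side0.png

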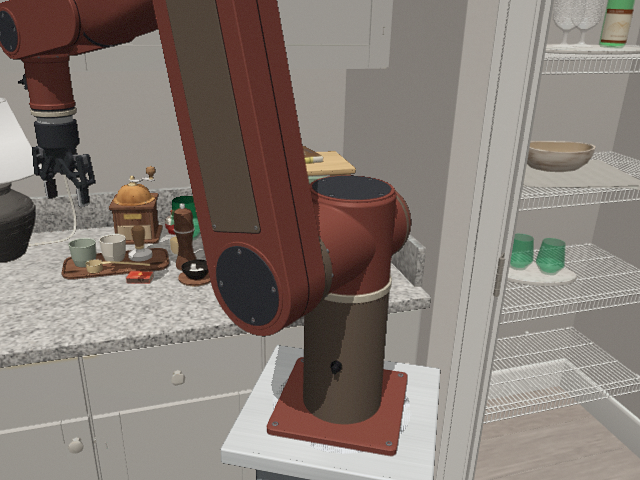

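The scene camera shows the cupboard, with the door's lower edge at about (258,228)–(376,233). The wedge runs from butt (255,285) to tip (329,268), and the post is on the right. The arm blocks most of the side view. I'll zoom in on the cupboard to get its yaw.

```bash
python3 - <<'E'
from h import *
i=cv2.imread("pics/scene0.png")[95:300,235:400]
cv2.imwrite("pics/crop0.png",cv2.resize(i,None,fx=2.9*1.0,fy=2.9,interpolation=cv2.INTER_CUBIC))
E
```

```text
(no output)
```

View pics/crop0.png

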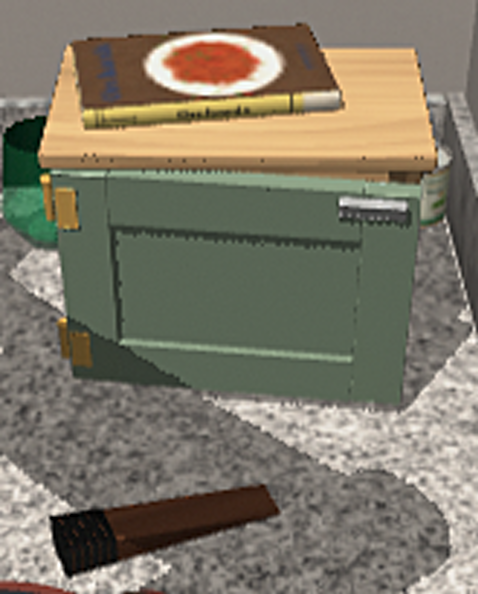

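The crop gives these points: board top front corners at crop (40,162) and (437,160), back right corner (415,49), door bottom corners (73,376) and (402,405).

```bash
python3 - <<'E'
from h import *
np.set_printoptions(precision=4,suppress=True)
f=arm.grab_frame("scene")
g=lambda x,y,z:onz(f,(95+y/2.9,235+x/2.9),z)[:2]
fl,fr,br=g(40,162,.231),g(437,160,.231),g(415,49,.231)
print("top",fl,fr,br,"w",np.linalg.norm(fl-fr),"d",np.linalg.norm(br-fr))
v=fl-fr;v/=np.linalg.norm(v);x=np.array([v[1],-v[0]])
print("yaw front",np.arctan2(x[1],x[0]),"side",np.arctan2(*(br-fr)[::-1]))
hb,fb=g(73,376,.012),g(402,405,.012)
d=hb-fb;print("door",hb,fb,np.linalg.norm(d),"yaw open",np.arctan2(-d[0],d[1]))
print("origin from top",(fl+fr)/2+.08*x)
w=g(272,486,.004),g(278,514,.004);print("wedge tip corners",w,(w[0]+w[1])/2)
for t in("wedge_butt","wedge_tip","wedge","door_corner"):
  for q in arm.tip_of("scene",t)[:1]: print(t,onz(f,q["pixel"],.016 if t=="wedge_butt" else 0))
E
```

```text
top [0.4964 0.3428] [0.6384 0.0915] [0.8003 0.1769] w 0.28863470034718053 d 0.18313052564154006
yaw front 0.514349970943599 side 0.4852924004644489
door [0.5183 0.3512] [0.6175 0.0905] 0.27894827373080316 yaw open 0.36371431772458934
origin from top [0.637  0.2565]
wedge tip corners (array([0.4876, 0.1443]), array([0.4626, 0.1261])) [0.4751 0.1352]
wedge_butt [0.3448 0.2447 0.016 ]
wedge_tip [0.4832 0.1394 0.    ]
wedge [ 0.3976 -0.2216 -0.    ]
```

```bash
cat >> h.py <<'E'
def rel(target,yaw_y,s=None):
    """tool-axis shift (mm) to world target and turn so that tool y lies along world angle yaw_y (mod pi)"""
    s=s or arm.get_state();R=np.array(s["eef_rot"]);p=np.array(s["ee_pos"])
    a=np.arctan2(R[1,1],R[0,1]);d=(yaw_y-a+np.pi/2)%np.pi-np.pi/2
    return R.T@(np.array(target)-p)*1000,-d,R
E
python3 - <<'E'
from h import *
np.set_printoptions(precision=4,suppress=True)
print(rel([.358,.231,.13],-.655+np.pi/2))
E
```

```text
(array([-277.6914, -301.8815,   97.2146]), np.float64(0.3671660365951692), array([[-0.9589,  0.2839,  0.    ],
       [ 0.2839,  0.9589,  0.    ],
       [-0.    ,  0.    , -1.    ]]))
```

```bash
python3 -m pendant '{"plan": [[[-27.8,-30.2,5],0,85],[[-27.8,-30.2,5],0,85],[[-27.8,-30.2,5],0,85],[[-27.8,-30.2,5],0,85],[[-27.8,-30.2,5],0,85],[[-27.8,-30.2,10],0,85],[[-27.8,-30.2,10],0,85],[[-27.8,-30.2,10],0,85],[[-27.8,-30.2,10],0,85],[[-27.8,-30.2,10],0,85],[[0,0,0],0.122,85],[[0,0,0],0.122,85]]}'
python3 - <<'E'
from h import *
np.set_printoptions(precision=4,suppress=True)
f=arm.grab_frame("wrist");cv2.imwrite("pics/w1.png",f["img"][:,:,::-1])
print(f["intrinsics"],f["position"],f["attitude"])
for t in("wedge_butt","wedge_tip","wedge","door_corner"):
  for q in arm.tip_of("wrist",t)[:2]: print(t,q)
E
```

```text
time: 2.55
ee_pos: [0.3588, 0.2294, 0.152]
eef_rot: [[-0.858, 0.514, -0.0], [0.514, 0.858, -0.0], [0.0, -0.0, -1.0]]
contact_force: [0.1, -0.5, 0.5]
width: 0.0852
grip_force: 0.0
[[371.6483   0.     328.109 ]
 [  0.     371.6483 243.2561]
 [  0.       0.       1.    ]] [0.2945 0.2678 0.2977] [[ 0.5145 -0.8203 -0.25  ]
 [ 0.8575  0.4923  0.1494]
 [ 0.0006 -0.2912  0.9567]]
wedge_butt {'pixel': [199.4, 339.7], 'score': 0.92}
wedge_tip {'pixel': [370.2, 313.0], 'score': 0.69}
wedge {'pixel': [162.6, 592.4], 'score': 0.74}
wedge {'pixel': [291.0, 324.6], 'score': 0.61}
```

View pics/w1.png

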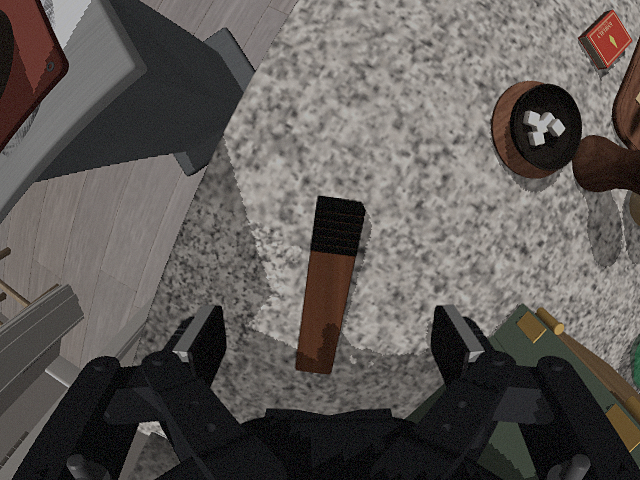

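The wedge lies with its butt at about (341,200) and its tip at about (313,372). Part of the hinge side of the cupboard shows at lower right.

```bash
cat >> h.py <<'E'
def wray(f,px):
    K=np.array(f["intrinsics"]);u=np.array([px[1]-K[0,2],px[0]-K[1,2]])/K[0,0];r=np.hypot(*u)
    s=np.sin(r)/max(r,1e-9);d=np.array([u[0]*s,-u[1]*s,-np.cos(r)])
    return np.array(f["attitude"])@d,np.array(f["position"])
def wz(f,px,z):
    d,p=wray(f,px);return p+d*(z-p[2])/d[2]
E
python3 - <<'E'
from h import *
np.set_printoptions(precision=4,suppress=True)
f=arm.grab_frame("wrist")
b=wz(f,(199.4,339.7),.016);t=wz(f,(370.2,313),0)
b2=(wz(f,(196,318),.031)+wz(f,(203,365),.031))/2;t2=(wz(f,(370,296),.004)+wz(f,(374,331),.004))/2
for B,T in((b,t),(b2,t2)):
    v=(T-B)[:2];L=np.hypot(*v);print(B,T,L,np.arctan2(v[1],v[0]));
B=(b+b2)/2;T=(t+t2)/2;v=(T-B)[:2];v/=np.hypot(*v);g=B[:2]+.02*v;yw=np.arctan2(v[1],v[0])
print(g,yw,rel([*g,.023],yw+np.pi/2))
E
```

```text
[0.3418 0.2511 0.016 ] [0.4767 0.1448 0.    ] 0.17169029993708934 -0.6671493234988553
[0.3399 0.2532 0.031 ] [0.4764 0.1457 0.004 ] 0.1737302971776645 -0.6669223273648458
[0.3566 0.2398] -0.6670351551309293 (array([  5.7811,   6.6793, 129.3277]), np.float64(0.13828227372268054), array([[-0.8634,  0.5045,  0.0002],
       [ 0.5045,  0.8634,  0.0001],
       [-0.0002,  0.0002, -1.    ]]))
```

```bash
python3 -m pendant '{"plan": [[[5.8,6.7,10],0,85],[[0,0,20],0.138,70],[[0,0,30],0,65],[[0,0,25],0,60],[[0,0,20],0,60],[[0,0,14],0,60],[[0,0,10],0,60],[[0,0,0],0,60]]}'
python3 -m pendant '{"plan": [[[0,0,0],0,45],[[0,0,0],0,38],[[0,0,0],0,30],[[0,0,0],0,30],[[0,0,0],0,30],[[0,0,0],0,30]]}'
```

```text
time: 3.65
ee_pos: [0.3551, 0.2394, 0.0215]
eef_rot: [[-0.785, 0.62, -0.003], [0.62, 0.785, -0.001], [0.002, -0.003, -1.0]]
contact_force: [0.3, 0.0, 0.1]
width: 0.06
grip_force: 0.0
time: 4.25
ee_pos: [0.3584, 0.241, 0.0253]
eef_rot: [[-0.784, 0.621, 0.003], [0.621, 0.784, 0.003], [-0.001, 0.004, -1.0]]
contact_force: [-2.4, 3.0, 7.9]
width: 0.0296
grip_force: 3.7
```

```bash
python3 - <<'E'
from h import *
f=arm.grab_frame("wrist");cv2.imwrite("pics/w2.png",f["img"][:,:,::-1])
E
```

```text
(no output)
```

View pics/w2.png

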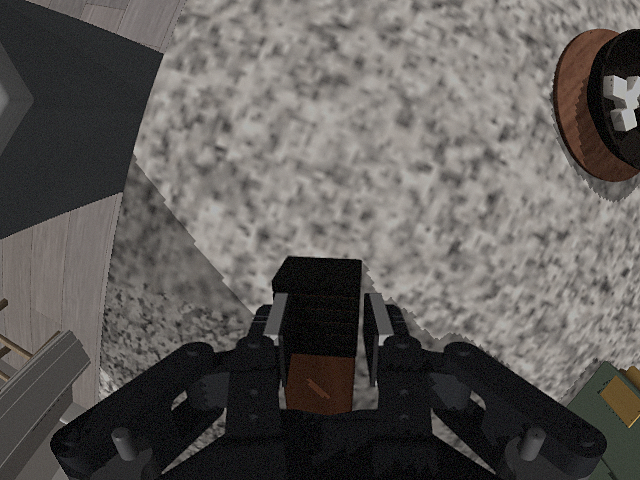

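The fingers are astride the sleeve, but the tips are pressing on the worktop. I'll open slightly, rise a few mm and close fully.

```bash
python3 -m pendant '{"plan": [[[0,0,0],0,55],[[0,0,-5],0,55],[[0,0,0],0,55],[[0,0,0],0,30],[[0,0,0],0,10],[[0,0,0],0,10],[[0,0,0],0,10],[[0,0,0],0,10]]}'
```

```text
time: 5.1
ee_pos: [0.3565, 0.2395, 0.0281]
eef_rot: [[-0.784, 0.621, -0.0], [0.621, 0.784, -0.0], [0.0, -0.0, -1.0]]
contact_force: [-0.4, 0.2, 0.8]
width: 0.0102
grip_force: 0.0
```

```bash
python3 - <<'E'
from h import *
f=arm.grab_frame("wrist");a=f["img"][:,:,::-1]
f=arm.grab_frame("scene");b=f["img"][:,:,::-1]
c=np.hstack([a[200:480,60:600][:, :400+140], ]);b=cv2.resize(b[220:310,220:380],None,fx=3.3,fy=3.3)
h=np.zeros((c.shape[0]+b.shape[0],c.shape[1],3),np.uint8);h[:c.shape[0]]=c;h[c.shape[0]:,:b.shape[1]]=b
cv2.imwrite("pics/w3.png",h);print(h.shape)
E
```

```text
(577, 540, 3)
```

View pics/w3.png

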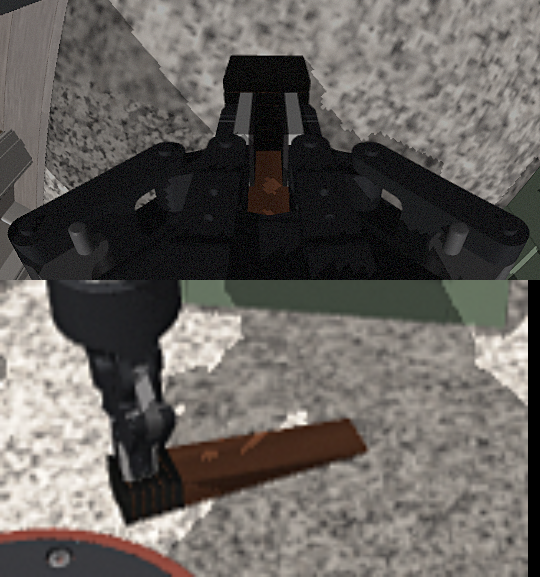

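The fingers closed on top of the sleeve. I'll check the tip reach, open up, and feel for the worktop with the jaws open.

```bash
python3 -c "
from plant import arm;print(arm.tip_reach)"
python3 -m pendant '{"plan": [[[0,0,-15],0,60],[[0,0,0],0,60],[[0,0,0],0,60],[[0,0,0],0,60],[[0,0,0],0,60],[[0,0,0],0,60]]}'
python3 - <<'E'
from h import *
f=arm.grab_frame("wrist");cv2.imwrite("pics/w4.png",f["img"][:,:,::-1])
for t in("wedge_butt","wedge_tip"):
  for q in arm.tip_of("wrist",t)[:1]: print(t,q,wz(f,q["pixel"],.016 if t=="wedge_butt" else 0))
f=arm.grab_frame("scene")
for t in("wedge_butt","wedge_tip"):
  for q in arm.tip_of("scene",t)[:1]: print(t,q,onz(f,q["pixel"],.016 if t=="wedge_butt" else 0))
E
```

```text
0.019
time: 5.8
ee_pos: [0.3563, 0.2394, 0.0428]
eef_rot: [[-0.784, 0.621, -0.001], [0.621, 0.784, -0.0], [0.0, -0.001, -1.0]]
contact_force: [0.1, 0.7, -0.1]
width: 0.0603
grip_force: 0.0
wedge_butt {'pixel': [254.6, 327.0], 'score': 0.88} [0.34285286 0.24919352 0.016     ]
wedge_butt {'pixel': [281.4, 256.9], 'score': 0.62} [0.35233228 0.24654921 0.016     ]
wedge_tip {'pixel': [266.7, 330.6], 'score': 0.63} [0.48146031 0.13643048 0.        ]
```

View pics/w4.png

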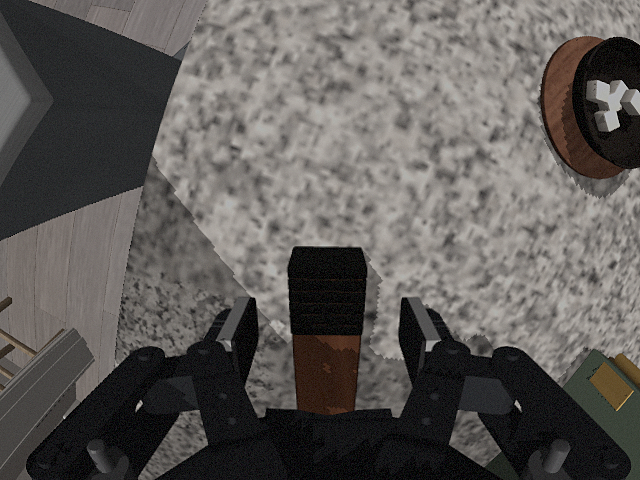

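The wedge is centred between the open jaws. I'll project tool points into this image to find the real fingertip height.

```bash
python3 - <<'E'
from h import *
np.set_printoptions(precision=1,suppress=True)
f=arm.grab_frame("wrist");s=arm.get_state();R=np.array(s["eef_rot"]);p=np.array(s["ee_pos"]);A=np.array(f["attitude"]);C=np.array(f["position"]);K=np.array(f["intrinsics"])
print(p,C)
def proj(P):
    d=A.T@(P-C);d/=np.linalg.norm(d);th=np.arccos(-d[2]);u=np.array([d[0],-d[1]]);u/=np.linalg.norm(u)
    return K[:2,2]+K[0,0]*th*u
for x in(11,-11):
  for h in(-25,-10,0,10,19): print(x,h,proj(p+R@np.array([x,-30,h])/1e3),proj(p+R@np.array([x,30,h])/1e3))
E
```

```text
[0.4 0.2 0. ] [0.3 0.3 0.2]
11 -25 [247.6 313.6] [409.4 313.4]
11 -10 [254.8 296.5] [402.1 296.4]
11 0 [259.  286.8] [397.9 286.7]
11 10 [262.7 278. ] [394.1 277.9]
11 19 [265.8 270.9] [391.  270.8]
-11 -25 [252.9 362. ] [404.1 361.8]
-11 -10 [259.  342.3] [398.  342.2]
-11 0 [262.6 330.7] [394.3 330.6]
-11 10 [265.8 320.3] [391.  320.2]
-11 19 [268.5 311.7] [388.2 311.6]
```

The tips end about 8 mm behind the TCP at this opening, so they're shorter than stated. That agrees with the contact on the wedge's top, so I'll descend further.

```bash
python3 -m pendant '{"plan": [[[0,0,15],0,60],[[0,0,10],0,60],[[0,0,5],0,60],[[0,0,0],0,60]]}'
python3 -m pendant '{"plan": [[[0,0,4],0,60],[[0,0,2],0,60],[[0,0,0],0,60]]}'
```

```text
time: 6.55
ee_pos: [0.3558, 0.2391, 0.0123]
eef_rot: [[-0.784, 0.621, -0.002], [0.621, 0.784, -0.001], [0.001, -0.002, -1.0]]
contact_force: [-0.1, 0.3, 0.5]
width: 0.06
grip_force: 0.0
time: 6.85
ee_pos: [0.3566, 0.2395, 0.0071]
eef_rot: [[-0.784, 0.621, -0.0], [0.621, 0.784, -0.0], [0.0, -0.0, -1.0]]
contact_force: [0.3, 0.1, -0.2]
width: 0.0599
grip_force: 0.0
```

```bash
python3 - <<'E'
from h import *
np.set_printoptions(precision=4,suppress=True)
s=arm.get_state();print(s["joints"],s["contact_force"],s["ee_pos"])
E
```

```text
[ 0.4074  0.0526  2.1777  0.      0.9114 -0.4936] [ 0.2691  0.1292 -0.1524] [0.3566 0.2395 0.0071]
```

```bash
python3 -m pendant '{"plan": [[[0,0,2],0,60],[[0,0,0],0,50],[[0,0,0],0,45],[[0,0,0],0,40],[[0,0,0],0,34],[[0,0,0],0,30],[[0,0,0],0,30]]}'
```

```text
time: 7.55
ee_pos: [0.3572, 0.2397, 0.0057]
eef_rot: [[-0.784, 0.621, 0.001], [0.621, 0.784, 0.0], [-0.0, 0.001, -1.0]]
contact_force: [-1.1, 0.3, 5.1]
width: 0.0357
grip_force: 60.5
```

The wedge is gripped: width 36 mm, grip force 60 N. I'll lift it and turn halfway, then translate.

```bash
python3 -m pendant '{"plan": [[[0,0,-15],0,20],[[0,0,-20],0,20],[[0,0,0],-0.116,20],[[0,0,0],-0.116,20],[[0,0,0],-0.116,20],[[0,0,0],-0.116,20],[[0,0,0],-0.116,20],[[0,0,0],0,20]]}'
python3 - <<'E'
from h import *
np.set_printoptions(precision=4,suppress=True)
f=arm.grab_frame("scene")
print("wall foot",onz(f,(302,428),0),onz(f,(250,408),0))
for t in("wedge_butt","wedge_tip"):
  for q in arm.tip_of("scene",t)[:1]: print(t,q,onz(f,q["pixel"],.051 if t=="wedge_butt" else .035))
for q in arm.masks_of("scene","cupboard_door")[:2]: print("door",q["score"],q["box"]); M=q["region"]
f=arm.grab_frame("wrist")
for t in("wedge_butt","wedge_tip","door_corner"):
  for q in arm.tip_of("wrist",t)[:1]: print(t,q,wz(f,q["pixel"],0))
E
```

```text
time: 8.35
ee_pos: [0.3561, 0.2393, 0.0397]
eef_rot: [[-0.996, 0.089, -0.001], [0.089, 0.996, -0.0], [0.001, -0.0, -1.0]]
contact_force: [0.5, -0.2, -2.2]
width: 0.0355
grip_force: 60.2
wall foot [ 0.4858 -0.0902  0.    ] [0.6185 0.0019 0.    ]
wedge_butt {'pixel': [275.2, 255.7], 'score': 0.6} [0.3396 0.237  0.051 ]
wedge_tip {'pixel': [236.8, 306.3], 'score': 0.71} [0.51   0.2152 0.035 ]
door 0.61 [270.2, 154.3, 112.0, 83.8]
wedge_butt {'pixel': [285.3, 329.6], 'score': 0.61} [0.362 0.24  0.   ]
```

```bash
python3 -m pendant '{"plan": [[[-5,-36,0],0,20],[[-5,-36,0],0,20],[[-5,-36,0],0,20],[[0,0,0],-0.116,20],[[0,0,0],-0.116,20],[[0,0,0],-0.116,20],[[0,0,0],-0.116,20],[[0,0,0],-0.12,20],[[0,0,0],0,20]]}'
python3 - <<'E'
from h import *
np.set_printoptions(precision=4,suppress=True)
f=arm.grab_frame("scene");cv2.imwrite("pics/s5.png",cv2.resize(f["img"][130:310,220:440,::-1],None,fx=3.3,fy=3.3,interpolation=cv2.INTER_CUBIC))
for t in("wedge_butt","wedge_tip","cupboard","door_corner"):
  for q in arm.tip_of("scene",t)[:1]: print(t,q,onz(f,q["pixel"],{"wedge_butt":.05,"wedge_tip":.034}.get(t,0)))
print(rel([.4367,.0518,.04],.5+np.pi/2))
s=arm.grab_frame("side")
for t in("cupboard","door_corner","wedge_tip"):
  for q in arm.tip_of("side",t)[:1]: print("side",t,q,onz(s,q["pixel"],0))
E
```

```text
time: 9.65
ee_pos: [0.362, 0.1306, 0.0403]
eef_rot: [[-0.88, -0.475, 0.0], [-0.475, 0.88, -0.0], [-0.0, -0.0, -1.0]]
contact_force: [-0.1, 0.2, -1.4]
width: 0.0352
grip_force: 60.4
wedge_butt {'pixel': [292.0, 308.4], 'score': 0.86} [0.3518 0.1198 0.05  ]
wedge_tip {'pixel': [268.3, 306.9], 'score': 0.59} [0.4219 0.1635 0.034 ]
cupboard {'pixel': [207.1, 318.1], 'score': 0.65} [0.6639 0.268  0.    ]
(array([ -28.6828, -104.8362,    0.1958]), np.float64(-0.007715949839205649), array([[-0.8813, -0.4726, -0.    ],
       [-0.4726,  0.8813,  0.    ],
       [ 0.    ,  0.    , -1.    ]]))
```

View pics/s5.png

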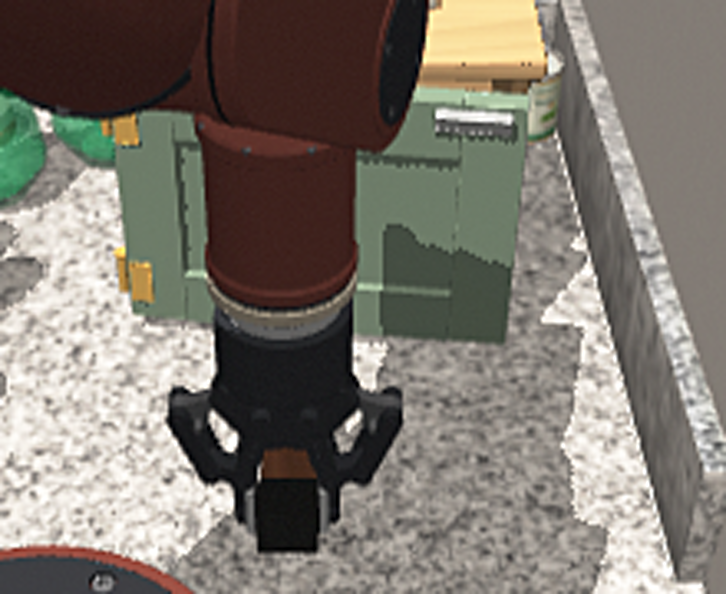

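The wedge is held square behind the gripper and the door's free corner is at about (373,234) in the full frame. I'll shift sideways to the insertion line and lower.

```bash
python3 -m pendant '{"plan": [[[-7,-26,0],0,20],[[-7,-26,0],0,20],[[-7,-26,0],0,20],[[-7,-26,0],-0.008,20],[[0,0,15],0,20],[[0,0,10],0,20],[[0,0,6],0,20],[[0,0,0],0,20]]}'
python3 - <<'E'
from h import *
np.set_printoptions(precision=4,suppress=True)
f=arm.grab_frame("scene");cv2.imwrite("pics/s6.png",cv2.resize(f["img"][130:310,220:440,::-1],None,fx=3.3,fy=3.3,interpolation=cv2.INTER_CUBIC))
for t in("wedge_butt","wedge_tip","cupboard","door_corner"):
  for q in arm.tip_of("scene",t)[:1]: print(t,q,onz(f,q["pixel"],{"wedge_butt":.017,"wedge_tip":.00}.get(t,0)))
E
```

```text
time: 10.9
ee_pos: [0.4342, 0.0527, 0.008]
eef_rot: [[-0.876, -0.482, -0.003], [-0.482, 0.876, 0.0], [0.003, 0.002, -1.0]]
contact_force: [-0.3, 0.3, -1.3]
width: 0.0356
grip_force: 60.4
wedge_butt {'pixel': [292.2, 357.2], 'score': 0.74} [0.4256 0.0456 0.017 ]
cupboard {'pixel': [207.1, 315.7], 'score': 0.95} [0.6609 0.2735 0.    ]
door_corner {'pixel': [293.7, 359.8], 'score': 0.4} [0.4388 0.0445 0.    ]
```

View pics/s6.png

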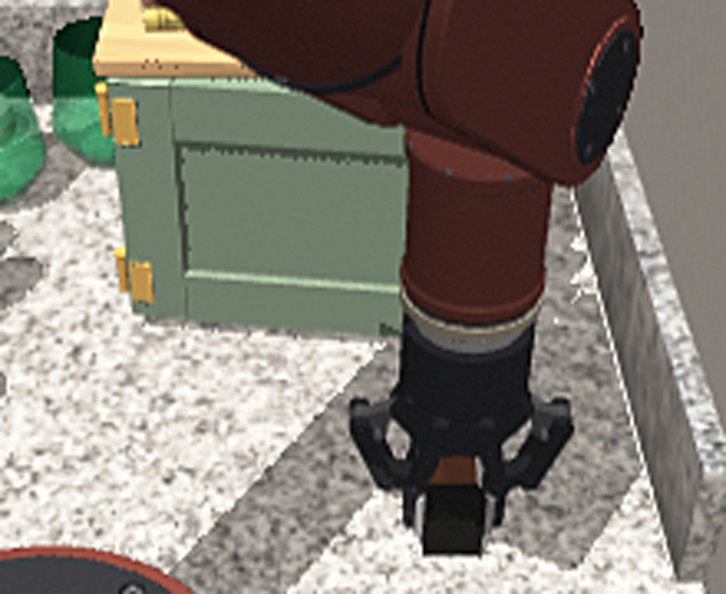

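```bash
python3 -m pendant '{"plan": [[[0,0,2],0,20],[[-10,0,0],0,20],[[-10,0,0],0,20],[[-10,0,0],0,20],[[0,0,0],0,20]]}'
python3 -m pendant '{"plan": [[[-6,0,0],0,20],[[-6,0,0],0,20],[[-6,0,0],0,20],[[0,0,0],0,20]]}'
```

```text
time: 11.65
ee_pos: [0.4642, 0.0674, 0.0077]
eef_rot: [[-0.876, -0.482, 0.002], [-0.482, 0.876, 0.0], [-0.002, -0.001, -1.0]]
contact_force: [0.3, 0.3, -0.6]
width: 0.036
grip_force: 60.4
time: 12.05
ee_pos: [0.4788, 0.0757, 0.0074]
eef_rot: [[-0.876, -0.482, 0.001], [-0.482, 0.876, 0.0], [-0.001, -0.0, -1.0]]
contact_force: [0.2, 0.8, -1.2]
width: 0.0356
grip_force: 60.4
```

```bash
python3 -m pendant '{"plan": [[[0,0,1],0,20],[[-4,0,0],0,20],[[-4,0,0],0,20],[[-4,0,0],0,20],[[0,0,0],0,20]]}'
python3 -m pendant '{"plan": [[[-4,0,0],0,20],[[-4,0,0],0,20],[[-4,0,0],0,20],[[0,0,0],0,20]]}'
```

```text
time: 12.55
ee_pos: [0.4892, 0.0814, 0.0064]
eef_rot: [[-0.876, -0.481, 0.001], [-0.481, 0.876, 0.0], [-0.001, -0.0, -1.0]]
contact_force: [-0.1, -0.3, -0.6]
width: 0.0358
grip_force: 60.4
time: 12.95
ee_pos: [0.4997, 0.0872, 0.0064]
eef_rot: [[-0.876, -0.482, 0.001], [-0.482, 0.876, 0.0], [-0.001, -0.0, -1.0]]
contact_force: [-0.2, -0.2, -0.7]
width: 0.0353
grip_force: 60.4
```

```bash
python3 -m pendant '{"plan": [[[-3,0,0],0,20],[[-3,0,0],0,20],[[-3,0,0],0,20],[[0,0,0],0,20]]}'
python3 - <<'E'
from h import *
np.set_printoptions(precision=4,suppress=True)
f=arm.grab_frame("scene");cv2.imwrite("pics/s7.png",cv2.resize(f["img"][130:310,220:440,::-1],None,fx=3.3,fy=3.3,interpolation=cv2.INTER_CUBIC))
print(arm.get_state()["contact_force"])
E
```

```text
time: 13.35
ee_pos: [0.5074, 0.0915, 0.0063]
eef_rot: [[-0.876, -0.481, 0.001], [-0.481, 0.876, 0.0], [-0.0, -0.0, -1.0]]
contact_force: [0.3, -0.3, -0.5]
width: 0.0356
grip_force: 60.4
[-0.3275 -0.8726 -1.3996]
```

View pics/s7.png

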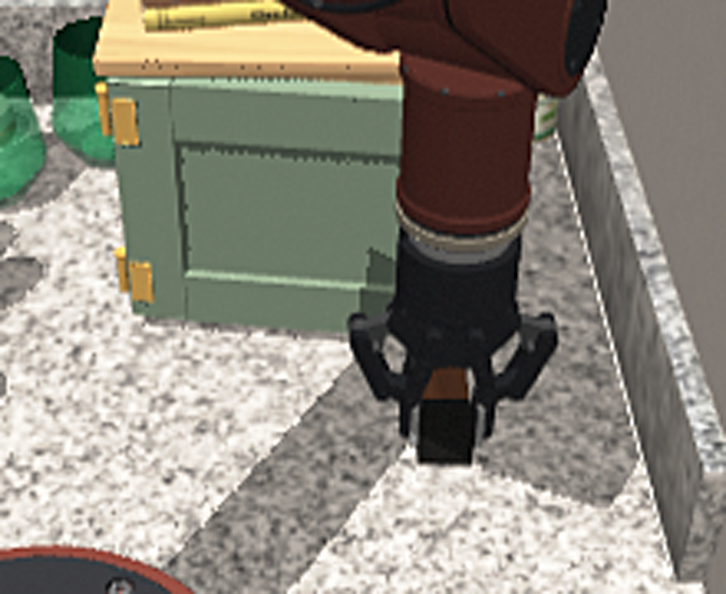

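The wedge heads under the door about 50 px left of the free edge in the crop, which is inside the free half. I'll continue by force alone.

```bash
for i in 1 2 3; do :; done; python3 -m pendant '{"plan": [[[-3,0,0],0,20],[[-3,0,0],0,20],[[0,0,0],0,20]]}' | grep -E "ee_pos|contact"
python3 -m pendant '{"plan": [[[-2,0,0],0,20],[[-2,0,0],0,20],[[0,0,0],0,20]]}' | grep -E "ee_pos|contact"
python3 - <<'E'
from h import *
f=arm.grab_frame("scene")
for q in arm.masks_of("scene","cupboard_door")[:1]: print(q["score"],q["box"])
E
```

```text
ee_pos: [0.5126, 0.0943, 0.0063]
contact_force: [0.2, 0.3, -1.0]
ee_pos: [0.5158, 0.0962, 0.0062]
contact_force: [0.3, -0.1, -0.3]
0.97 [252.7, 153.6, 87.8, 79.9]
```

```bash
for k in 1; do python3 -m pendant '{"plan": [[[-2,0,0],0,20],[[-2,0,0],0,20],[[0,0,0],0,20]]}' | grep -E "ee_pos|contact"; done
python3 -m pendant '{"plan": [[[-2,0,0],0,20],[[-2,0,0],0,20],[[0,0,0],0,20]]}' | grep -E "ee_pos|contact"
python3 -m pendant '{"plan": [[[-2,0,0],0,20],[[0,0,0],0,20]]}' | grep -E "ee_pos|contact"
```

```text
ee_pos: [0.5194, 0.0981, 0.0062]
contact_force: [-0.2, 0.1, -1.0]
ee_pos: [0.523, 0.1001, 0.0062]
contact_force: [-0.6, 0.3, -1.8]
ee_pos: [0.5246, 0.1011, 0.0062]
contact_force: [0.6, 0.3, -1.8]
```

```bash
python3 -m pendant '{"plan": [[[-2,0,0],0,20],[[-1,0,0],0,20],[[0,0,0],0,20]]}' | grep -E "ee_pos|contact"
python3 -m pendant '{"plan": [[[-2,0,0],0,20],[[-1,0,0],0,20],[[0,0,0],0,20]]}' | grep -E "ee_pos|contact"
python3 -m pendant '{"plan": [[[-2,0,0],0,20],[[-1,0,0],0,20],[[0,0,0],0,20]]}' | grep -E "ee_pos|contact"
```

```text
ee_pos: [0.5272, 0.1024, 0.0062]
contact_force: [0.3, 0.8, -2.3]
ee_pos: [0.5299, 0.1039, 0.0062]
contact_force: [-0.2, -0.4, -0.4]
ee_pos: [0.5325, 0.1053, 0.0063]
contact_force: [-0.9, 0.1, -1.2]
```

```bash
python3 -m pendant '{"plan": [[[-2,0,0],0,20],[[-1,0,0],0,20],[[0,0,0],0,20]]}' | grep -E "ee_pos|contact"
python3 -m pendant '{"plan": [[[-2,0,0],0,20],[[0,0,0],0,20]]}' | grep -E "ee_pos|contact"
python3 -m pendant '{"plan": [[[-2,0,0],0,20],[[0,0,0],0,20]]}' | grep -E "time|ee_pos|contact"
```

```text
ee_pos: [0.5351, 0.1068, 0.0062]
contact_force: [-0.1, -0.8, -1.6]
ee_pos: [0.5369, 0.1078, 0.0062]
contact_force: [-0.4, 0.0, -2.2]
time: 16.5
ee_pos: [0.5387, 0.1088, 0.0062]
contact_force: [0.6, 0.0, -1.9]
```

```bash
python3 - <<'E'
from h import *
f=arm.grab_frame("scene")
M=arm.masks_of("scene","cupboard_door")[0]["region"]
P=[]
for c in range(270,335,3):
    r=np.where(M[:,c])[0]
    if len(r): P.append(onz(f,(r.max()+.5,c),.012)[:2])
P=np.array(P);d=np.polyfit(P[:,1],P[:,0],1);print(d,"door yaw",np.arctan(-d[0]),len(P),P[[0,-1]])
E
python3 -m pendant '{"plan": [[[-2,0,0],0,20],[[0,0,0],0,20]]}' | grep -E "ee_pos|contact"
python3 -m pendant '{"plan": [[[-2,0,0],0,20],[[0,0,0],0,20]]}' | grep -E "time|ee_pos|contact"
```

```text
[-0.68511564  0.74684787] door yaw 0.6006664580194297 22 [[0.52712717 0.32818942]
 [0.6407065  0.21230239]]
ee_pos: [0.5404, 0.1097, 0.0062]
contact_force: [0.0, -0.4, -1.8]
time: 17.0
ee_pos: [0.5417, 0.1106, 0.006]
contact_force: [-1.3, -0.3, -1.6]
```

```bash
python3 -m pendant '{"plan": [[[-1,0,0],0,20],[[0,0,0],0,20]]}' | grep -E "ee_pos|contact"
python3 -m pendant '{"plan": [[[-1,0,0],0,20],[[0,0,0],0,20]]}' | grep -E "time|ee_pos|contact"
```

```text
ee_pos: [0.5423, 0.111, 0.0059]
contact_force: [-2.9, -1.8, -1.1]
time: 17.4
ee_pos: [0.5431, 0.1114, 0.0058]
contact_force: [-3.4, -1.6, -1.8]
```

```bash
python3 -m pendant '{"plan": [[[-1,0,0],0,20],[[0,0,0],0,20],[[0,0,0],0,20]]}' | grep -E "ee_pos|contact"
python3 -m pendant '{"plan": [[[-1,0,0],0,20],[[0,0,0],0,20],[[0,0,0],0,20]]}' | grep -E "time|ee_pos|contact"
```

```text
ee_pos: [0.5438, 0.1119, 0.0058]
contact_force: [-4.8, -3.1, -2.9]
time: 18.0
ee_pos: [0.5445, 0.1122, 0.0058]
contact_force: [-5.9, -2.1, -0.2]
```

```bash
python3 -m pendant '{"plan": [[[-1,0,0],0,20],[[0,0,0],0,20],[[0,0,0],0,20]]}' | grep -E "ee_pos|contact"
python3 -m pendant '{"plan": [[[-1,0,0],0,20],[[0,0,0],0,20],[[0,0,0],0,20]]}' | grep -E "time|ee_pos|contact"
```

```text
ee_pos: [0.5449, 0.1125, 0.0057]
contact_force: [-7.9, -3.9, 0.1]
time: 18.6
ee_pos: [0.5455, 0.1128, 0.0057]
contact_force: [-9.6, -4.1, 1.5]
```

```bash
python3 -m pendant '{"plan": [[[-0.8,0,0],0,20],[[0,0,0],0,20],[[0,0,0],0,20]]}' | grep -E "time|ee_pos|contact"; python3 -c "
from h import *
for i in range(4):
    arm.grab_frame('scene');print(np.array(arm.get_state()['contact_force'])@np.array([.876,.482,0]))"
```

```text
time: 18.9
ee_pos: [0.5458, 0.113, 0.0057]
contact_force: [-10.3, -6.0, 3.3]
-11.22469156816367
-11.255448372268356
-11.317112719485626
-11.60877557065228
```

```bash
python3 -m pendant '{"plan": [[[1.5,0,0],0,20],[[1,0,0],0,20],[[0,0,0],0,20],[[0,0,0],0,20]]}' | grep -E "time|ee_pos|contact"
python3 -m pendant '{"plan": [[[0,0,0],0,36],[[0,0,0],0,42],[[0,0,0],0,50],[[0,0,0],0,58],[[0,0,0],0,60],[[0,0,0],0,60],[[0,0,0],0,60]]}'
```

```text
time: 19.5
ee_pos: [0.5455, 0.1128, 0.0059]
contact_force: [-1.9, -1.0, -5.2]
time: 20.2
ee_pos: [0.5459, 0.1127, 0.0063]
eef_rot: [[-0.877, -0.481, 0.0], [-0.481, 0.877, 0.0], [-0.0, -0.0, -1.0]]
contact_force: [0.3, -0.7, 0.1]
width: 0.0601
grip_force: 0.0
```

Released. I'll draw straight back clear of the butt, then rise a little and look.

```bash
python3 -m pendant '{"plan": [[[5,0,0],0,60],[[12,0,0],0,60],[[15,0,0],0,60],[[20,0,0],0,60],[[20,0,0],0,60],[[20,0,-10],0,60],[[20,0,-20],0,60],[[0,0,-20],0,60],[[0,0,-20],0,60],[[0,0,0],0,60],[[0,0,0],0,60]]}'
python3 - <<'E'
from h import *
np.set_printoptions(precision=4,suppress=True)
f=arm.grab_frame("scene")
P={}
for t in("wedge_butt","wedge_tip","cupboard","door_corner"):
  for q in arm.tip_of("scene",t)[:1]: print(t,q["score"],q["pixel"],onz(f,q["pixel"],.016 if t=="wedge_butt" else 0))
for q in arm.masks_of("scene","wedge")[:1]: print(q["score"],q["box"])
M=arm.masks_of("scene","cupboard_door")[0]["region"];P=[]
for c in range(264,336,3):
    r=np.where(M[:,c])[0]
    if len(r): P.append(onz(f,(r.max()+.5,c),.012)[:2])
P=np.array(P);d=np.polyfit(P[:,1],P[:,0],1);print("door yaw",np.arctan(-d[0]),P[[0,-1]])
w=arm.grab_frame("wrist")
for t in("wedge_butt","wedge_tip","door_corner"):
  for q in arm.tip_of("wrist",t)[:1]: print("wrist",t,q["score"],q["pixel"],wz(w,q["pixel"],.016 if t=="wedge_butt" else 0))
E
```

```text
time: 21.3
ee_pos: [0.4476, 0.0587, 0.0762]
eef_rot: [[-0.877, -0.481, 0.001], [-0.481, 0.877, -0.0], [-0.001, -0.0, -1.0]]
contact_force: [-0.1, 0.6, 0.4]
width: 0.0599
grip_force: 0.0
wedge_butt 0.84 [251.5, 353.7] [0.5362 0.1055 0.016 ]
wedge_tip 0.56 [233.6, 350.1] [0.6069 0.1475 0.    ]
cupboard 0.6 [207.5, 316.8] [0.6607 0.2702 0.    ]
0.81 [342.9, 238.3, 19.3, 20.0]
door yaw 0.6110082652608461 [[0.5201 0.3411]
 [0.6298 0.2067]]
wrist wedge_butt 0.57 [390.8, 328.7] [0.5301 0.1056 0.016 ]
```

```bash
python3 -c "
from plant import arm
print(arm.sign_off())"
```

```text
the job is handed in; nothing more can be done
None
```

I handed the job in: the wedge went in under the free half of the door with a final push of about 11 N, then I let go and drew the arm back clear. The door being shut and the wedge still tight are inferred from the push force and the last camera readings, and the hand-in gave no verdict.

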